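Pile the sharpening stones and hold the stone case open

TASK

Get the sharpening stones ready to be put away: leave the grey stone where it lies, set the brown stone gently on it and then the white stone on the brown, so that they make one square pile with edges flush. Then take the plywood stone case's lid by its yellow tab, raise it to 60 degrees open, and finish while still holding it there, because it falls shut by itself and a workmate needs both hands to put the pile in. Leave everything else on the bench where it is.

Things in the scene. Friction and masses are not known exactly. Their poses are not given: they have to be found in the camera images.
- grey_stone: grey sharpening stone, a loose flat bar 150 (its x) x 50 (its y) x 25 high, about 0.45 kg; origin at the centre of its underside. Bottom of the pile; stays where it lies
- brown_stone: red-brown sharpening stone, same size, axes, origin and about the same mass as the grey one. Middle of the pile
- white_stone: white sharpening stone, same size, axes, origin and about the same mass as the grey one. Top of the pile
- case: open-topped plywood stone case fixed to the bench, 160 (its x) x 240 (its y) x 90 high, under a hinged lid; origin at the centre of its underside on the bench; its -x side (front) faces roughly to the robot. The hinge runs along its y at its far top edge
- lid (a joint): angle of the case's lid in rad: 0 shut (lid level), grows as the front edge is lifted up and back, 1.047 is 60 degrees open, stop at 1.9. The lid, about 0.4 kg, swings freely: no spring, it falls shut from 60 degrees if let go
- lid_hinge (a point): point on the hinge line, in the middle of the case's far top edge (80 beyond the case's origin along its +x, 90 above the bench). The lid panel, 162 x 244 x 10 thick, lies on the case's rim when shut, its underside level with this point; axes turn with the lid
- lid_tab (a point): grip point in the yellow tab on the middle of the lid's front edge, in the lid's plane. Tab 30 wide (along the hinge), 14 thick, stands 54 out; the point is midway in width and thickness, 36 out from the panel. Shut, it lies 198 to the front of the hinge point and 7 above it. Its y runs along the hinge: pads closing along y pinch it and it can pivot between them; axes turn with the lid
- oil_bottle: bystander, leave alone: amber oil bottle with red cap, diameter 52, height 140; origin at the centre of its base
- screw_jar: bystander, leave alone: glass jar with steel cap, diameter 64, height 85; origin at the centre of its base
- mug: bystander, leave alone: blue mug, diameter 80, height 90; origin at the centre of its base
- screwdriver: bystander, leave alone: screwdriver with orange handle, 200 long, lying flat; origin under its middle, its x axis along the shaft
- sanding_block: bystander, leave alone: cork sanding block 100 x 60 x 35; origin at the centre of its underside
- ear_muffs: bystander, leave alone: green ear defenders with a black headband lying flat, about 160 x 140, 72 high; origin on the table between the two cups
Not all that is in view belongs to the job. What is meant by the brown_stone is not turquoise, and is the larger of those in its own colour.

How it is judged:
By the outcome, as a careful person would: the job done as asked, in the order asked, and still so for the second after the job is handed in, while the arm keeps its last pose, push and grip.
It also fails if it takes over 72 s, if anything falls off the work surface, if the arm or the gripper's body presses on something with over 40 N, if the wrist force passes 120 N, or if a joint passes its speed limit or range.

ROBOT

A 6-joint arm with a two-finger parallel gripper is mounted at the origin on the work surface. World frame = base frame: x ahead of the robot, y to its left, z up, the work surface at z = 0. Lengths are in mm, angles in rad, forces in N, time in s.
With the tool pointing down it reaches from about 350 to 975 mm from the base axis. Payload 7.1 kg.
Tool frame: the origin (TCP) lies midway between the tips of the shut fingers; the grasp point (between the pads) lies 19 mm behind it; z points along the fingers, y is the line along which they close (so a half turn about z gives the same grasp; the last joint's range is limited). The gripper opens to 88 mm and grips with 3 to 60 N. Pads are 20 mm wide; open, the fingers measure 115 mm over their backs; the gripper's body (75 mm by 178 mm) begins 61 mm behind the grasp point.
Start: joints at [-1.24, 0.423, 1.63, -0, 1.089, -0.019], TCP at [214.21, -587.127, 222.675] pointing down, gripper open.
Joint ranges: [-3, 3], [-0.9, 2.11], [0.09, 2.58], [-1.31, 4.45], [0.11, 2.69], [-2.54, 2.54]. Speed limits (rad/s): [2.39, 2.39, 3.01, 3.14, 3.14, 3.14].

INTERFACE

Orientations are given as a rotation vector (axis times angle).
In Python, from workcell import status, eyes, ticket gives the robot as it stands.
- The arm moves only by the shell command python3 -m jog 'ROWS' [OPENING]. ROWS is a JSON list of rows, 1 to 5 of them, each an object with the fields dx, dy, dz (the shift in mm), rx, ry, rz (a rotation vector in rad); a field left out counts as zero; each row shifts and turns the commanded pose from where the row before left it, along the tool's axes as they then stand; what a row does not reach is not made up. A row lasts 1/12 s, in which the tool goes at most 41.7 mm and 0.125 rad, less where a joint would pass 70% of its speed; a pose out of reach is approached as far as the arm can. OPENING is the finger opening in mm, set as the command begins (- or left out keeps the last). The fingers move at their own pace and stop on an object; the grip force is fixed at half the most. Time passes only in rows, so rows that do not move let the fingers close. It prints the time, the measured TCP pose, the force, the opening and the grip force at its end. Input that does not fit is refused with a message, and nothing moves.
- status.get_obs(): the state, without advancing time (a new reading comes with each control period).
- eyes.get_image(name): name is "side" or "top"; returns a dict with "img" (480x640x3 uint8, red, green, blue), "range_z" (480x640 float32, mm along the optical axis (not along the pixel's ray), 0 where there is no reading), "fx", "fy", "cx", "cy" (pixels), "R" (3x3) and "t" (3): a world point X has camera coordinates R X + t. Camera axes: x right, y down, z forward; pixel columns grow to the right and rows downward; lengths in mm; the calibration is good to about 2 mm. A picture is of the moment at which its call begins.
- ticket.close_job(): hands the job in; it is judged then, once.
The state is a dict: "t": time; "qpos": joint angles; "qvel": joint speeds; "joint_torque": joint torques, N m; "ee_pos": TCP position; "orientation": TCP orientation; "ft_force": force on the tool from outside, world axes, zero at the start; "moment": the same for the moment, N m; "width": finger opening in mm; "grasp_force": force on a finger pad.
Only numpy, scipy, OpenCV 4.12 (cv2) and the standard library are available. Lean on these libraries where they do the work, as an engineer would, in place of code of your own. Each camera call takes 0.05 s, during which the arm holds its last target. There are 200 camera calls.

## Working session

There is one attempt and no reset: what is moved stays moved. The work goes in short steps, Python scripts to look and compute and a shell command to move; the robot and the scene stay as the last step left them, time stands still between calls to the robot, and variables do not carry over. Pictures are saved under pics/ and viewed, at most 10 in all, crops included, and the job is handed in when it is done.

```bash
mkdir -p pics; ls; python3 - <<'E'
from workcell import status, eyes
import cv2,numpy as np
print(status.get_obs())
for n in("top","side"):
    d=eyes.get_image(n); cv2.imwrite(f"pics/{n}0.png",d["img"][...,::-1]); np.savez(f"{n}0.npz",**d)
    print(n,d["fx"],d["cx"],d["cy"],d["R"],d["t"],(d["range_z"]>0).mean())
E
```

```text
pics
{'t': 0.0, 'qpos': array([-1.23999294e+00,  4.23828514e-01,  1.63067335e+00,  2.63765194e-05,
        1.08861213e+00, -1.89877319e-02]), 'qvel': array([-0.00157891, -0.0013165 ,  0.00024962,  0.00213791, -0.00139143,
        0.00153278]), 'joint_torque': array([-6.07721158e-04, -5.44633663e+01, -2.73670828e+01,  6.43523969e-02,
        2.27208214e-02, -1.30715030e-04]), 'ee_pos': array([ 214.04731374, -586.61655733,  221.91594188]), 'orientation': array([-3.09218657e+00, -5.46372668e-01,  3.34658372e-04]), 'ft_force': array([0.29300571, 0.30163212, 0.07816775]), 'moment': array([ 0.03279051,  0.01149024, -0.01308507]), 'grasp_force': 0.0, 'width': 88.12703610786147}
top 443.27605517339657 319.3310346953615 242.958478895959 [[-0.01363037 -0.99979883 -0.01471456]
 [-0.98966867  0.01558986 -0.14252328]
 [ 0.14272401  0.0126199  -0.98968207]] [ -74.85879116  518.95840939 1004.54238457] 0.9962272135416667
side 484.99855846317206 326.5985041301697 242.12212045800015 [[-0.99423841 -0.10705128  0.00547777]
 [-0.07963848  0.70350549 -0.70621366]
 [ 0.07174744 -0.70258099 -0.70797758]] [ 519.83522019  158.1353532  1304.54780843] 0.99611328125
```

View pics/top0.png

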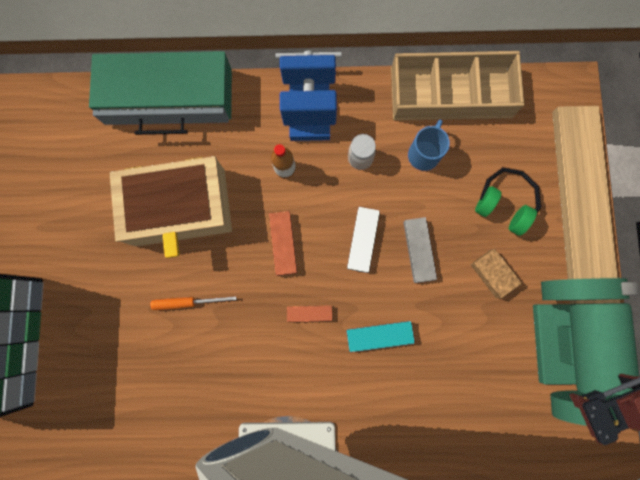

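View pics/side0.png

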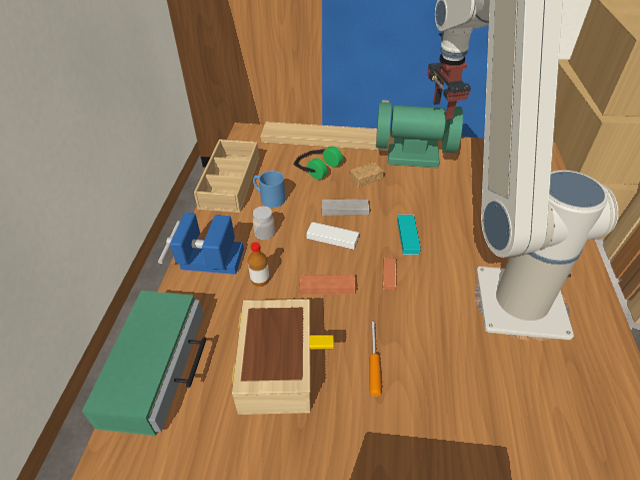

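The top view shows the grey stone at about (420,250), the white at (364,240), the large brown at (283,243), the yellow tab at (170,244), and the bottle (283,160) and jar (362,152) behind the stones. The small brown (310,314) and the turquoise (380,337) are decoys. The side view shows the same stones at (345,207), (332,235) and (328,284), with the tab at (321,342).

```bash
cat > h.py <<'E'
import numpy as np, cv2
from workcell import status, eyes
from scipy.spatial.transform import Rotation as Ro
SEED={"top":{"grey":(420,250),"white":(364,240),"brown":(283,243),"tab":(170,244)},
      "side":{"grey":(345,205),"white":(332,233),"brown":(328,282),"tab":(323,341)}}
def mask(hsv,n):
    h,s,v=[hsv[...,i].astype(int) for i in range(3)]
    if n=="grey": return (s<50)&(v<200)&(v>70)
    if n=="white": return (s<50)&(v>=190)
    if n=="brown": return ((h<9)|(h>172))&(s>120)&(v>120)
    return (h>20)&(h<34)&(s>200)&(v>120)
def world(d):
    v,u=np.mgrid[:480,:640]; z=d["range_z"].astype(float)
    c=np.stack([(u-d["cx"])/d["fx"]*z,(v-d["cy"])/d["fy"]*z,z],-1)
    return (c-d["t"])@d["R"]
def ray(d,uv,zp):
    r=np.array([(uv[0]-d["cx"])/d["fx"],(uv[1]-d["cy"])/d["fy"],1])@d["R"]; o=-d["t"]@d["R"]
    return o+r*(zp-o[2])/r[2]
def blob(d,n,seed):
    hsv=cv2.cvtColor(d["img"],cv2.COLOR_RGB2HSV)
    P=world(d); m=mask(hsv,n).astype(np.uint8)
    _,l,_,_=cv2.connectedComponentsWithStats(m,connectivity=4)
    k=l[seed[1]-4:seed[1]+5,seed[0]-4:seed[0]+5]; k=np.bincount(k[k>0]).argmax()
    m=l==k; return m,P
def measure(d,n,seed):
    m,P=blob(d,n,seed); Z=P[...,2]
    top=np.percentile(Z[m],70); m=m&(abs(Z-top)<4); top=np.median(Z[m])
    vs,us=np.nonzero(m); o=-d["t"]@d["R"]
    r=np.stack([(us-d["cx"])/d["fx"],(vs-d["cy"])/d["fy"],np.ones(len(us))],-1)@d["R"]
    X=(o+r*((top-o[2])/r[:,2])[:,None])[:,:2]
    w=1/abs(r[:,2])**3
    c=(X*w[:,None]).sum(0)/w.sum(); C=((X-c)*w[:,None]).T@(X-c)/w.sum()
    e,V=np.linalg.eigh(C); a=V[:,1]*np.sign(V[0,1])
    return dict(c=c.round(1),top=round(top,1),yaw=round(float(np.arctan2(a[1],a[0])),4),size=np.sqrt(12*e[::-1]).round(1),n=len(us))
def look(names,tag=None,seeds=SEED):
    for v in("top","side"):
        d=eyes.get_image(v)
        if tag: cv2.imwrite(f"pics/{v}{tag}.png",d["img"][...,::-1])
        for n in names:
            try: print(v,n,measure(d,n,seeds[v][n]))
            except Exception as ex: print(v,n,"fail",ex)
E
python3 - <<'E'
from h import *
for v in("top","side"):
    d=dict(np.load(v+"0.npz"))
    for n in SEED[v]:
        print(v,n,measure(d,n,SEED[v][n]))
    P=world(d); b=(P[...,2]<5)&(P[...,2]>-8)&(P[...,0]>300)&(P[...,0]<700)&(abs(P[...,1])<200); print("bench",np.median(P[b][:,2]))
# two-view check of heights: centroid pixel rays intersect
o={}
for n in SEED["top"]:
    A=[];B=[]
    for v in("top","side"):
        d=dict(np.load(v+"0.npz")); m,P=blob(d,n,SEED[v][n]); Z=P[...,2];t=np.percentile(Z[m],70);m&=abs(Z-t)<4
        uv=np.argwhere(m).mean(0)[::-1]; p=ray(d,uv,0);r=ray(d,uv,100)-p;r/=np.linalg.norm(r);M=np.eye(3)-np.outer(r,r);A.append(M);B.append(M@p)
    print(n,"triangulated",np.linalg.solve(sum(A),sum(B)).round(1))
d=dict(np.load("top0.npz"));P=world(d)
for p in[(170,195),(220,200),(165,165),(150,240)]:print(p,P[p[1],p[0]].round(1))
E
```

```text
top grey {'c': array([ 501. , -320.5]), 'top': np.float64(25.2), 'yaw': 0.1242, 'size': array([147.2,  49.8]), 'n': 1228}
top white {'c': array([ 528.3, -186.6]), 'top': np.float64(25.1), 'yaw': -0.2039, 'size': array([149.4,  49.3]), 'n': 1207}
top brown {'c': array([521.7,   5.4]), 'top': np.float64(25.1), 'yaw': 0.1025, 'size': array([145.6,  45.3]), 'n': 816}
top tab {'c': array([509.1, 242.1]), 'top': np.float64(103.9), 'yaw': 0.1165, 'size': array([50. , 24.4]), 'n': 156}
bench 0.08598414364878806
side grey {'c': array([ 499. , -313.7]), 'top': np.float64(23.2), 'yaw': 0.1219, 'size': array([148.4,  52.8]), 'n': 453}
side white {'c': array([ 526.2, -181.4]), 'top': np.float64(23.3), 'yaw': -0.1986, 'size': array([147.4,  52.4]), 'n': 571}Traceback (most recent call last):
  File "<stdin>", line 5, in <module>
  File "h.py", line 26, in measure
    m,P=blob(d,n,seed); Z=P[...,2]
        ~~~~^^^^^^^^^^
  File "h.py", line 23, in blob
    k=l[seed[1]-4:seed[1]+5,seed[0]-4:seed[0]+5]; k=np.bincount(k[k>0]).argmax()
                                                    ~~~~~~~~~~~~~~~~~~~~~~~~~~^^
ValueError: attempt to get argmax of an empty sequence
```

```bash
python3 - <<'E'
from h import *
for v in("top","side"):
    d=dict(np.load(v+"0.npz"));h=cv2.cvtColor(d["img"],cv2.COLOR_RGB2HSV)
    for n in("brown","tab"):
        u,w=SEED[v][n]; print(v,n,[h[w+j,u+i].tolist() for i,j in((-6,0),(0,0),(6,0),(0,-4),(0,4))])
    u,w=(300,243) if v=="top" else (300,262); print("wood",h[w+5,u+12],h[w,u])
E
```

```text
top brown [[8, 158, 194], [8, 159, 196], [8, 157, 193], [8, 158, 190], [8, 159, 202]]
top tab [[23, 208, 231], [24, 199, 241], [22, 214, 168], [24, 198, 242], [24, 202, 241]]
wood [ 13 150 165] [ 13 145  86]
side brown [[10, 152, 189], [10, 152, 190], [10, 153, 195], [10, 153, 190], [10, 153, 193]]
side tab [[25, 255, 222], [25, 255, 225], [25, 255, 225], [25, 255, 221], [25, 255, 240]]
wood [ 15 154 166] [ 14 150 172]
```

```bash
sed -i 's/((h<9)|(h>172))&(s>120)/((h<12)|(h>172))\&(s>120)/; s/(s>200)&(v>120)/(s>150)\&(v>120)/; s/m=mask(hsv,n).astype/m=(mask(hsv,n)\&(P[...,2]>12)).astype/' h.py
python3 - <<'E'
from h import *
D={v:dict(np.load(v+"0.npz")) for v in("top","side")}
for n in SEED["top"]:
    A=[];B=[]
    for v,d in D.items():
        print(v,n,measure(d,n,SEED[v][n]))
        m,P=blob(d,n,SEED[v][n]); Z=P[...,2];t=np.percentile(Z[m],70);m&=abs(Z-t)<4
        uv=np.argwhere(m).mean(0)[::-1]; p=ray(d,uv,0);r=ray(d,uv,100)-p;r/=np.linalg.norm(r);M=np.eye(3)-np.outer(r,r);A.append(M);B.append(M@p)
    print(n,"triangulated",np.linalg.solve(sum(A),sum(B)).round(1))
# lid: points at height 85..110 near case
for v,d in D.items():
    P=world(d);m=(P[...,2]>92)&(P[...,2]<110)&(P[...,0]>480)&(P[...,0]<760)&(P[...,1]>80)&(P[...,1]<420)
    m=cv2.morphologyEx(m.astype(np.uint8),cv2.MORPH_OPEN,np.ones((25,25),np.uint8))>0
    X=P[m]; print(v,"lid",X.mean(0).round(1),np.median(X[:,2]),cv2.minAreaRect(X[:,:2].astype(np.float32)))
E
```

```text
top grey {'c': array([ 501. , -320.5]), 'top': np.float64(25.2), 'yaw': 0.1243, 'size': array([147.2,  49.8]), 'n': 1225}
side grey {'c': array([ 498.7, -313.8]), 'top': np.float64(23.4), 'yaw': 0.1188, 'size': array([148.4,  52. ]), 'n': 442}
grey triangulated [ 500.2 -322.6   15.7]
top white {'c': array([ 528.4, -186.5]), 'top': np.float64(25.1), 'yaw': -0.2031, 'size': array([149.1,  49.3]), 'n': 1204}
side white {'c': array([ 526.2, -181.5]), 'top': np.float64(23.4), 'yaw': -0.2017, 'size': array([148.2,  51.7]), 'n': 556}
white triangulated [ 527.1 -186.9   17.9]
top brown {'c': array([523.7,   5.6]), 'top': np.float64(25.1), 'yaw': 0.11, 'size': array([149.5,  49.8]), 'n': 1228}
side brown {'c': array([520.9,  11.2]), 'top': np.float64(23.5), 'yaw': 0.1159, 'size': array([148. ,  52.3]), 'n': 758}
brown triangulated [522.6   6.3  17.4]
top tab {'c': array([511.1, 245.9]), 'top': np.float64(103.8), 'yaw': 0.1693, 'size': array([53.1, 29. ]), 'n': 302}
side tab {'c': array([509.2, 252.6]), 'top': np.float64(102.5), 'yaw': 0.1221, 'size': array([55.3, 30.2]), 'n': 279}
tab triangulated [510.9 248.5  96.3]
top lid [581.5 220.4 102. ] 102.13624734362045 ((581.9649658203125, 220.22067260742188), (75.21928405761719, 163.20726013183594), 15.712004661560059)
side lid [608.5 220.1 100.8] 100.90052158909678 ((605.1119995117188, 225.69189453125), (129.6864013671875, 173.1096954345703), 7.668579578399658)
```

```bash
cat >> h.py <<'E'
def to(x,y,z,yaw=None,tilt=None):
    s=status.get_obs(); R=Ro.from_rotvec(s["orientation"]); M=R.as_matrix()
    print("t",round(s["t"],2),"tcp",s["ee_pos"].round(1),"yaw",round(float(np.arctan2(M[1,0],M[0,0])),4),"z-axis",M[:,2].round(3),"F",s["ft_force"].round(1),"w",round(s["width"],1),"g",round(s["grasp_force"],1))
    print("need mm",(np.array([x,y,z])-s["ee_pos"]).dot(M).round(1))
    if yaw is not None:
        T=Ro.from_matrix([[np.cos(yaw),np.sin(yaw),0],[np.sin(yaw),-np.cos(yaw),0],[0,0,-1]])
        if tilt is not None: T=tilt*T
        print("need rot",(R.inv()*T).as_rotvec().round(4))
E
python3 -m jog '[{"rz":0.12},{"rz":0.12},{}]' 88
python3 -c "from h import *; to(523,7,120,0.112)"
```

```text
t: 0.35
ee_pos: [214.1, -586.9, 222.2]
orientation: [-3.136, -0.166, 0.0]
ft_force: [-0.5, 0.3, -0.9]
width: 87.6
grasp_force: 0.0
t 0.35 tcp [ 214.1 -586.9  222.2] yaw 0.1055 z-axis [-0.     0.001 -1.   ] F [-0.5  0.3 -0.9] w 87.6 g 0.0
need mm [ 369.7 -558.   102.7]
need rot [-0.0008  0.0002 -0.0065]
```

```bash
for i in 1; do
python3 -m jog '[{"dx":21,"dy":-32,"dz":6},{"dx":21,"dy":-32,"dz":6},{"dx":21,"dy":-32,"dz":6},{"dx":21,"dy":-32,"dz":6},{"dx":21,"dy":-32,"dz":6}]' >/dev/null
python3 -m jog '[{"dx":21,"dy":-32,"dz":6},{"dx":21,"dy":-32,"dz":6},{"dx":21,"dy":-32,"dz":6},{"dx":21,"dy":-32,"dz":6},{"dx":21,"dy":-32,"dz":6}]'
python3 -m jog '[{"dx":21,"dy":-32,"dz":6},{"dx":21,"dy":-32,"dz":6},{"dx":21,"dy":-32,"dz":6},{"dx":21,"dy":-32,"dz":6},{"dx":21,"dy":-32,"dz":6}]'
python3 -m jog '[{"dx":21,"dy":-32,"dz":6},{"dx":21,"dy":-32,"dz":6},{},{},{}]'
done
python3 -c "from h import *; to(523,7,120,0.112)"
```

```text
t: 1.18
ee_pos: [388.3, -244.3, 162.5]
orientation: [3.136, 0.178, 0.0]
ft_force: [0.9, -0.0, -0.4]
width: 88.0
grasp_force: 0.0
t: 1.6
ee_pos: [475.2, -73.6, 132.4]
orientation: [3.136, 0.179, 0.0]
ft_force: [0.5, 0.3, 1.0]
width: 87.5
grasp_force: 0.0
t: 2.02
ee_pos: [508.8, -7.3, 120.4]
orientation: [3.136, 0.177, -0.002]
ft_force: [-0.6, -0.1, -0.2]
width: 87.9
grasp_force: 0.0
t 2.02 tcp [508.8  -7.3 120.4] yaw 0.1129 z-axis [-0.001 -0.    -1.   ] F [-0.6 -0.1 -0.2] w 87.9 g 0.0
need mm [ 15.7 -12.6   0.4]
need rot [0.     0.0011 0.0009]
```

```bash

python3 -m jog '[{"dx":15.7,"dy":-12.6},{"dz":35},{"dz":35},{"dz":30},{}]' >/dev/null
python3 -c "from h import *; to(523,7,6,0.112)"
python3 - <<'E'
from h import *
look(["grey","white","brown"],"1")
E
```

```text
t 2.43 tcp [519.4   5.4  16.4] yaw 0.1089 z-axis [-0.009  0.    -1.   ] F [-0.8 -0.2 -0.4] w 87.7 g 0.0
need mm [ 3.9 -1.1 10.4]
need rot [-0.001   0.0088 -0.0031]
top grey {'c': array([ 500.7, -320.4]), 'top': np.float64(25.4), 'yaw': 0.1294, 'size': array([146.4,  49.7]), 'n': 1207}
top white {'c': array([ 558.2, -194.5]), 'top': np.float64(25.1), 'yaw': -0.0639, 'size': array([91., 47.]), 'n': 671}
top brown fail attempt to get argmax of an empty sequence
side grey {'c': array([489.6,  66.7]), 'top': np.float64(348.0), 'yaw': -0.9696, 'size': array([13.7,  2.8]), 'n': 6}
side white {'c': array([519.4,  44.3]), 'top': np.float64(248.0), 'yaw': 0.1155, 'size': array([29.6,  8.6]), 'n': 28}
side brown {'c': array([539.4,  19.6]), 'top': np.float64(24.1), 'yaw': -0.0078, 'size': array([176.3,  52.4]), 'n': 280}
```

View pics/top1.png

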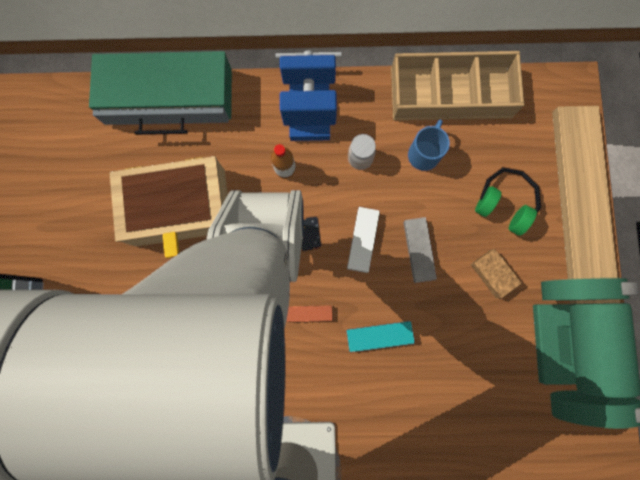

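The picture shows the arm hiding the brown stone from above, while grey (420,250) and white (364,240) are undisturbed. I'll close on the brown stone, release, and step back to tie the cameras to the TCP.

```bash

python3 -m jog '[{"dx":3.5,"dy":-1,"ry":0.009},{"dz":10},{},{}]' >/dev/null
python3 -m jog '[{},{},{},{},{}]' 40
python3 -m jog '[{},{},{},{},{}]' 40
python3 -c "from h import *; to(523,7,6,0.112)"
```

```text
t: 3.28
ee_pos: [527.2, 8.4, 10.8]
orientation: [-3.136, -0.173, -0.014]
ft_force: [0.7, 1.3, 1.0]
width: 57.9
grasp_force: 0.0
t: 3.7
ee_pos: [527.1, 8.3, 10.7]
orientation: [-3.136, -0.172, -0.014]
ft_force: [-0.9, -0.6, 1.2]
width: 50.1
grasp_force: 30.0
t 3.7 tcp [527.1   8.3  10.7] yaw 0.1098 z-axis [ 0.009  0.001 -1.   ] F [-0.9 -0.6  1.2] w 50.1 g 30.0
need mm [-4.3  0.9  4.6]
need rot [ 0.     -0.009  -0.0022]
```

```bash

python3 -m jog '[{"ry":-0.009},{},{}]' 88 >/dev/null
python3 -m jog '[{"dz":-40},{"dz":-40},{"dz":-40},{"dz":-40},{"dx":-10,"dy":-38}]' >/dev/null
python3 -m jog '[{"dx":-10,"dy":-38},{"dx":-10,"dy":-38},{"dx":-10,"dy":-38},{"dx":-10,"dy":-38},{"dx":-10,"dy":-38}]' >/dev/null
python3 -m jog '[{"dx":-10,"dy":-38},{},{}]'
python3 - <<'E'
from h import *
look(["grey","white","brown"],"2")
E
```

```text
t: 5.03
ee_pos: [427.4, 266.7, 170.6]
orientation: [3.136, 0.179, -0.0]
ft_force: [1.8, -0.8, 0.2]
width: 87.6
grasp_force: 0.0
top grey {'c': array([ 500.5, -320.4]), 'top': np.float64(25.1), 'yaw': 0.1282, 'size': array([148. ,  50.1]), 'n': 1234}
top white {'c': array([ 528.6, -186.6]), 'top': np.float64(25.2), 'yaw': -0.2024, 'size': array([148.4,  49.4]), 'n': 1195}
top brown {'c': array([522.9,   6. ]), 'top': np.float64(25.1), 'yaw': 0.1158, 'size': array([148.6,  50. ]), 'n': 1208}
side grey {'c': array([171.2, 210.3]), 'top': np.float64(645.7), 'yaw': 0.0503, 'size': array([327.9,  76.7]), 'n': 454}
side white {'c': array([431.6, 297.5]), 'top': np.float64(388.4), 'yaw': -0.1722, 'size': array([72.2, 24.2]), 'n': 109}
side brown {'c': array([535.3,  12.9]), 'top': np.float64(23.8), 'yaw': 0.1138, 'size': array([119.3,  52. ]), 'n': 548}
```

```bash

python3 -m jog '[{"dx":13,"dy":37},{"dx":13,"dy":37},{"dx":13,"dy":37},{"dx":13,"dy":37},{"dx":13,"dy":37}]' >/dev/null
python3 -m jog '[{"dy":37},{"dy":36},{"dz":30},{},{}]'
python3 -c "from h import *; to(523,7.8,7,0.112)"
```

```text
t: 5.97
ee_pos: [519.7, 14.1, 139.7]
orientation: [-3.137, -0.167, 0.006]
ft_force: [-0.4, 0.4, -0.2]
width: 87.8
grasp_force: 0.0
t 5.97 tcp [519.7  14.1 139.7] yaw 0.1064 z-axis [-0.004  0.    -1.   ] F [-0.4  0.4 -0.2] w 87.8 g 0.0
need mm [  3.1   6.7 132.7]
need rot [-0.0005  0.004  -0.0056]
```

```bash

python3 -m jog '[{"dx":2,"dy":6},{"dz":36},{"dz":36},{"dz":30},{}]' >/dev/null
python3 -m jog '[{},{},{}]' >/dev/null
python3 -c "from h import *; to(523,7.8,7,0.112)"
```

```text
t 6.63 tcp [525.8  10.2  41. ] yaw 0.1105 z-axis [ 0.004 -0.    -1.   ] F [-0.5 -0.3  0.8] w 87.9 g 0.0
need mm [-3.1  2.1 34. ]
need rot [ 0.0005 -0.0038 -0.0015]
```

```bash

python3 -m jog '[{"dx":-3,"dy":2,"dz":17,"ry":-0.004},{"dz":17},{},{},{}]' >/dev/null
python3 -m jog '[{},{},{},{},{}]' 40 >/dev/null
python3 -m jog '[{},{},{},{},{}]' 
python3 -c "from h import *; to(523,7.8,7,0.112)"
python3 -m jog '[{"dz":-30},{"dz":-30},{"dz":-35},{"dz":-25},{}]'
python3 -c "from h import *; to(501,-318.3,120,0.124)"
```

```text
t: 7.88
ee_pos: [521.1, 7.7, 4.7]
orientation: [3.137, 0.172, -0.006]
ft_force: [-0.2, -1.4, 1.3]
width: 49.5
grasp_force: 30.0
t 7.88 tcp [521.1   7.7   4.7] yaw 0.1099 z-axis [-0.004 -0.    -1.   ] F [-0.2 -1.4  1.3] w 49.5 g 30.0
need mm [ 1.9  0.1 -2.3]
need rot [ 0.      0.004  -0.0021]
t: 8.3
ee_pos: [524.3, 7.7, 128.7]
orientation: [3.136, 0.172, 0.005]
ft_force: [1.2, 1.4, -5.4]
width: 50.1
grasp_force: 30.0
t 8.3 tcp [524.3   7.7 128.7] yaw 0.1097 z-axis [ 0.003 -0.    -1.   ] F [ 1.2  1.4 -5.4] w 50.1 g 30.0
need mm [-58.9 321.5   8.8]
need rot [ 0.0008 -0.0032 -0.0143]
```

```bash

python3 -m jog '[{"dx":-6.5,"dy":36},{"dx":-6.5,"dy":36},{"dx":-6.5,"dy":36},{"dx":-6.5,"dy":36},{"dx":-6.5,"dy":36}]' >/dev/null
python3 -m jog '[{"dx":-6.5,"dy":36},{"dx":-6.5,"dy":36},{"dx":-6.5,"dy":36},{"dx":-6.5,"dy":33},{"rz":-0.014}]' >/dev/null
python3 -m jog '[{"dz":35},{"dz":20},{},{},{}]'
python3 -c "from h import *; to(498.7,-318.3,29.8,0.124)"
```

```text
t: 9.55
ee_pos: [498.5, -317.5, 69.8]
orientation: [-3.135, -0.195, 0.007]
ft_force: [-0.5, 0.8, -4.8]
width: 49.9
grasp_force: 30.0
t 9.55 tcp [ 498.5 -317.5   69.8] yaw 0.1241 z-axis [-0.004 -0.    -1.   ] F [-0.5  0.8 -4.8] w 49.9 g 30.0
need mm [ 0.3  0.8 40. ]
need rot [-0.0004  0.0044  0.0001]
```

```bash

python3 -m jog '[{"dx":0.3,"dy":0.8,"dz":15},{"dz":15},{"dz":6},{},{}]'
python3 -c "from h import *; to(498.7,-318.3,29.8,0.124)"
```

```text
t: 9.97
ee_pos: [499.1, -318.6, 34.7]
orientation: [3.135, 0.195, -0.005]
ft_force: [0.2, -0.3, -4.5]
width: 49.9
grasp_force: 30.0
t 9.97 tcp [ 499.1 -318.6   34.7] yaw 0.1241 z-axis [-0.003 -0.001 -1.   ] F [ 0.2 -0.3 -4.5] w 49.9 g 30.0
need mm [-0.4 -0.4  4.9]
need rot [0.0005 0.0033 0.0001]
```

```bash

python3 -m jog '[{"dx":-0.3,"dy":-0.4,"dz":2},{"dz":1},{"dz":1},{},{}]'
python3 -m jog '[{"dz":0.5},{},{"dz":0.5},{},{}]'
```

```text
t: 10.38
ee_pos: [498.3, -318.2, 30.1]
orientation: [3.135, 0.194, -0.006]
ft_force: [0.7, -0.9, -5.5]
width: 49.8
grasp_force: 30.0
t: 10.8
ee_pos: [498.5, -318.3, 29.8]
orientation: [3.135, 0.194, -0.006]
ft_force: [-2.5, 2.2, 6.0]
width: 49.9
grasp_force: 30.0
```

```bash

python3 -m jog '[{},{},{},{}]' 88
python3 -m jog '[{"dz":-30},{"dz":-30},{"dz":-30},{"dz":-20},{"rz":0.11}]' >/dev/null
python3 -m jog '[{"rz":0.11},{"rz":0.107},{},{},{}]'
python3 -c "from h import *; to(528,-184.7,130,-0.202)"
```

```text
t: 11.13
ee_pos: [498.5, -318.4, 29.0]
orientation: [3.135, 0.194, -0.006]
ft_force: [-0.2, 0.2, -0.4]
width: 72.9
grasp_force: 0.0
t: 11.97
ee_pos: [498.7, -318.1, 138.8]
orientation: [3.125, -0.314, -0.006]
ft_force: [-0.6, 0.2, 0.8]
width: 87.7
grasp_force: 0.0
t 11.97 tcp [ 498.7 -318.1  138.8] yaw -0.2002 z-axis [-0.004 -0.    -1.   ] F [-0.6  0.2  0.8] w 87.7 g 0.0
need mm [   2.2 -136.6    8.6]
need rot [0.0011 0.0039 0.0019]
```

```bash

python3 -m jog '[{"dx":0.5,"dy":-34,"dz":2,"ry":0.004},{"dx":0.5,"dy":-34,"dz":2},{"dx":0.5,"dy":-34,"dz":2},{"dx":0.5,"dy":-34,"dz":2},{}]' >/dev/null
python3 -m jog '[{},{}]' >/dev/null
python3 - <<'E'
from h import *
to(528,-184.7,130,-0.202)
S={v:dict(SEED[v]) for v in SEED}; S["top"]["brown"]=(422,250); S["side"]["brown"]=(346,196)
look(["brown"],"3",S)
E
```

```text
t 12.55 tcp [ 528.3 -185.6  130.7] yaw -0.2012 z-axis [-0.    -0.002 -1.   ] F [-0.5 -0.4 -0.4] w 88.0 g 0.0
need mm [-0.4 -0.8  0.7]
need rot [ 0.0015 -0.0003  0.0008]
top brown fail attempt to get argmax of an empty sequence
side brown {'c': array([ 492.6, -338.2]), 'top': np.float64(48.3), 'yaw': 0.1139, 'size': array([31.7,  0. ]), 'n': 10}
```

View pics/top3.png

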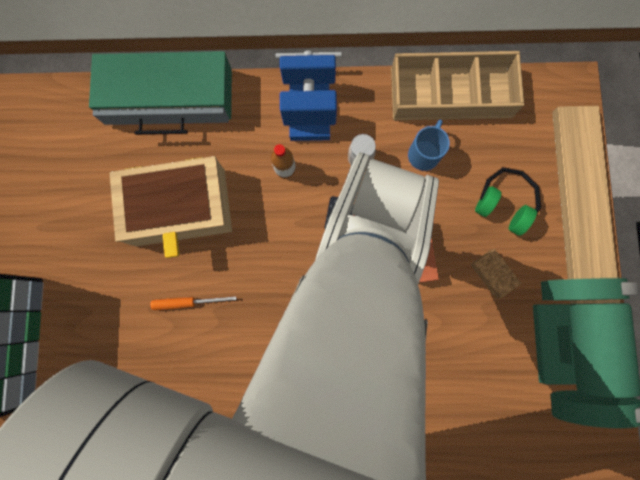

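The arm hides the pile at about (430,260), so I'll step aside to +y to check it.

```bash

python3 -m jog '[{"dy":-40},{"dy":-40},{"dy":-40},{"dy":-40},{"dy":-40}]' >/dev/null
python3 -m jog '[{"dy":-40},{"dy":-40},{},{}]' >/dev/null
python3 - <<'E'
from h import *
to(528,-184.7,130,-0.202)
S={v:dict(SEED[v]) for v in SEED}; S["top"]["brown"]=(422,250); S["side"]["brown"]=(346,196)
look(["brown","white"],"4",S)
a=cv2.imread("pics/top4.png")[200:300,330:450]; b=cv2.imread("pics/side4.png")[160:250,280:388]
cv2.imwrite("pics/crop4.png",np.hstack([cv2.resize(a,(400,400),interpolation=2),cv2.resize(b,(400,400),interpolation=2)]))
E
```

```text
t 13.4 tcp [585.2  89.6 130.3] yaw -0.2007 z-axis [ 0.    -0.001 -1.   ] F [ 0.1  0.4 -0.5] w 87.6 g 0.0
need mm [ -1.3 280.2   0.7]
need rot [ 0.0012 -0.0007  0.0013]
top brown fail attempt to get argmax of an empty sequence
top white fail attempt to get argmax of an empty sequence
side brown {'c': array([ 544.4, -311.3]), 'top': np.float64(47.8), 'yaw': 0.7773, 'size': array([79.3, 37.9]), 'n': 130}
side white fail attempt to get argmax of an empty sequence
```

View pics/crop4.png

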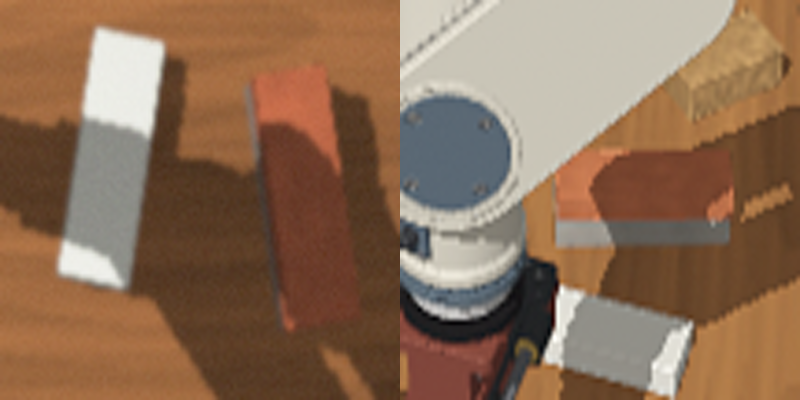

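The crop shows the brown stone on the grey with edges nearly flush in both views, and the white at left. The arm's shadow breaks the colour masks, so I'll mask by height instead.

```bash
cat >> h.py <<'E'
def zmeas(d,c,top,rad=110,tol=5):
    P=world(d); m=(abs(P[...,2]-top)<tol)&(np.hypot(P[...,0]-c[0],P[...,1]-c[1])<rad)
    m=cv2.morphologyEx(m.astype(np.uint8),cv2.MORPH_OPEN,np.ones((3,3),np.uint8))
    n,l,st,_=cv2.connectedComponentsWithStats(m,connectivity=4); m=l==1+st[1:,4].argmax()
    X=P[m]; t=np.median(X[:,2]); o=-d["t"]@d["R"]; vs,us=np.nonzero(m)
    r=np.stack([(us-d["cx"])/d["fx"],(vs-d["cy"])/d["fy"],np.ones(len(us))],-1)@d["R"]
    X=(o+r*((t-o[2])/r[:,2])[:,None])[:,:2]; w=1/abs(r[:,2])**3
    c=(X*w[:,None]).sum(0)/w.sum(); C=((X-c)*w[:,None]).T@(X-c)/w.sum(); e,V=np.linalg.eigh(C); a=V[:,1]*np.sign(V[0,1])
    return c.round(1),round(float(t),1),round(float(np.arctan2(a[1],a[0])),4),np.sqrt(12*e[::-1]).round(1)
E
python3 - <<'E'
from h import *
for v in("top","side"):
    d=dict(np.load(v+"0.npz"))
    for n,c in(("grey",(500,-318)),("white",(528,-185)),("brown",(523,7))): print("before",v,n,*zmeas(d,c,25,tol=4))
for v in("top","side"):
    d=eyes.get_image(v); np.savez(v+"5.npz",**d)
    print(v,"pile",*zmeas(d,(500,-318),50,tol=4),"white",*zmeas(d,(528,-185),25,tol=4))
E
```

```text
before top grey [ 501.5 -321. ] 25.1 0.1249 [149.   49.5]
before top white [ 529.2 -186.7] 25.0 -0.2016 [149.2  49. ]
before top brown [524.5   5.7] 24.9 0.1058 [147.4  49.3]
before side grey [ 492.1 -311.5] 23.5 0.3204 [67.8 38.8]
before side white [ 493.4 -176.1] 23.6 -0.0783 [74.6 44.7]
before side brown [508.7  10.5] 23.8 0.1745 [127.4  51.1]
top pile [ 501.3 -319.1] 50.0 0.1298 [149.3  49.8] white [ 527.  -186.6] 25.2 -0.2145 [143.4  49.4]
side pile [ 465.  -315.2] 48.7 0.4486 [76.9 38.7] white [ 491.9 -174.7] 23.6 -0.2924 [77.7 42.7]
```

```bash

python3 -m jog '[{"dy":40},{"dy":40},{"dy":40},{"dy":40},{"dy":40}]' >/dev/null
python3 -m jog '[{"dy":40},{"dx":-1,"dy":40},{"dz":40},{"dz":40},{"dz":15}]' >/dev/null
python3 -m jog '[{},{},{}]' >/dev/null
python3 -c "from h import *; to(528.5,-184.7,7,-0.202)"
```

```text
t 14.68 tcp [ 527.7 -186.2   36.9] yaw -0.2042 z-axis [ 0.001 -0.002 -1.   ] F [ 0.2 -1.  -0.2] w 87.9 g 0.0
need mm [ 0.4 -1.7 29.9]
need rot [ 0.0015 -0.0018 -0.0022]
```

```bash

python3 -m jog '[{"dx":0.5,"dy":-1.5,"dz":16,"rx":0.0015},{"dz":14},{},{},{}]' >/dev/null
python3 -m jog '[{},{},{},{},{}]' 40 >/dev/null
python3 -m jog '[{},{},{},{},{}]' >/dev/null
python3 -c "from h import *; to(528,-184.7,7,-0.202)"
python3 -m jog '[{"dz":-30},{"dz":-30},{"dz":-35},{"dz":-30,"rz":-0.11},{"rz":-0.11}]' >/dev/null
python3 -m jog '[{"rz":-0.11},{},{}]'
python3 -c "from h import *; to(500.5,-318.6,130,0.126)"
```

```text
t 15.93 tcp [ 528.  -184.1    5.8] yaw -0.2031 z-axis [ 0.  0. -1.] F [-1.1 -1.9  1.6] w 50.0 g 30.0
need mm [ 0.2  0.6 -1.2]
need rot [-0.0001 -0.0003 -0.0011]
t: 16.6
ee_pos: [527.1, -183.5, 130.1]
orientation: [-3.135, -0.194, 0.002]
ft_force: [-0.4, 0.4, -4.0]
width: 50.2
grasp_force: 30.0
t 16.6 tcp [ 527.1 -183.5  130.1] yaw 0.1235 z-axis [-0.001  0.001 -1.   ] F [-0.4  0.4 -4. ] w 50.2 g 30.0
need mm [-43.1 130.8  -0. ]
need rot [-0.0011  0.0011 -0.0025]
```

```bash

python3 -m jog '[{"dx":-10,"dy":32,"rz":-0.002},{"dx":-11,"dy":33},{"dx":-11,"dy":33},{"dx":-11,"dy":33},{}]' >/dev/null
python3 -m jog '[{"dz":30},{"dz":25},{},{},{}]'
python3 -c "from h import *; to(500.3,-318.6,55.8,0.126)"
```

```text
t: 17.43
ee_pos: [502.4, -319.1, 76.1]
orientation: [-3.135, -0.201, -0.0]
ft_force: [0.6, -0.4, -4.2]
width: 49.8
grasp_force: 30.0
t 17.43 tcp [ 502.4 -319.1   76.1] yaw 0.1279 z-axis [ 0.  0. -1.] F [ 0.6 -0.4 -4.2] w 49.8 g 30.0
need mm [-2.  -0.8 20.3]
need rot [-0.0003 -0.0002  0.0019]
```

```bash

python3 -m jog '[{"dx":-2,"dy":-0.5,"dz":8,"rz":0.001},{"dz":8},{},{},{}]'
python3 -c "from h import *; to(500.3,-318.6,55.8,0.126)"
```

```text
t: 17.85
ee_pos: [500.1, -319.1, 59.9]
orientation: [-3.135, -0.201, -0.001]
ft_force: [-0.5, 0.2, -4.6]
width: 49.9
grasp_force: 30.0
t 17.85 tcp [ 500.1 -319.1   59.9] yaw 0.1277 z-axis [ 0.  0. -1.] F [-0.5  0.2 -4.6] w 49.9 g 30.0
need mm [ 0.3 -0.5  4.1]
need rot [-0.     -0.0005  0.0017]
```

```bash

python3 -m jog '[{"dx":0.2,"dy":-0.5,"dz":1.5,"rz":0.002},{"dz":1},{"dz":1},{},{}]'
python3 -m jog '[{"dz":0.5},{},{"dz":0.5},{},{}]'
python3 -c "from h import *; to(500.3,-318.6,55.8,0.126)"
```

```text
t: 18.27
ee_pos: [500.1, -318.6, 56.2]
orientation: [-3.135, -0.197, -0.0]
ft_force: [0.6, 0.4, -4.1]
width: 49.5
grasp_force: 30.0
t: 18.68
ee_pos: [500.2, -318.7, 55.8]
orientation: [-3.135, -0.197, -0.001]
ft_force: [-2.8, 2.6, 5.6]
width: 49.9
grasp_force: 30.0
t 18.68 tcp [ 500.2 -318.7   55.8] yaw 0.1258 z-axis [ 0.  0. -1.] F [-2.8  2.6  5.6] w 49.9 g 30.0
need mm [ 0.1 -0.1  0. ]
need rot [ 0.     -0.0005 -0.0002]
```

```bash

python3 -m jog '[{},{},{},{}]' 88
python3 -m jog '[{"dz":-30},{"dz":-30},{"dz":-30},{"dz":-20},{"dx":-5,"dy":-39}]' >/dev/null
python3 -m jog '[{"dx":-5,"dy":-39},{"dx":-5,"dy":-39},{"dx":-5,"dy":-39},{"dx":-5,"dy":-39},{"dx":-5,"dy":-39}]' >/dev/null
python3 -m jog '[{"dx":-5,"dy":-39},{"dx":-5,"dy":-39},{"dx":-5,"dy":-39},{"dx":-5,"dy":-39},{"dx":-5,"dy":-39}]' >/dev/null
python3 -m jog '[{},{},{}]' >/dev/null
python3 - <<'E'
from h import *
to(500,247,160,0.125)
for v in("top","side"):
    d=eyes.get_image(v); np.savez(v+"6.npz",**d); cv2.imwrite(f"pics/{v}6.png",d["img"][...,::-1])
    print(v,"pile",*zmeas(d,(500,-318),75,tol=4))
a=cv2.imread("pics/top6.png")[200:300,370:490]; b=cv2.imread("pics/side6.png")[150:250,280:400]
cv2.imwrite("pics/crop6.png",np.hstack([cv2.resize(a,(400,400),interpolation=2),cv2.resize(b,(400,400),interpolation=2)]))
for v in("top","side"):
    d=dict(np.load(v+"0.npz"));P=world(d)
    m=(abs(P[...,2]-101)<5)&(P[...,0]>530)&(P[...,0]<740)&(P[...,1]>80)&(P[...,1]<420)
    n,l,st,_=cv2.connectedComponentsWithStats(m.astype(np.uint8),connectivity=4); m=l==1+st[1:,4].argmax()
    X=P[m][:,:2]; c=X.mean(0); e,V=np.linalg.eigh(np.cov((X-c).T)); print(v,"lid",c.round(1),"n",len(X),"long axis",V[:,1].round(4),np.sqrt(12*e).round(1),np.median(P[m][:,2]))
    r=cv2.minAreaRect(X.astype(np.float32)); print(r)
    tm,_=blob(d,"tab",SEED[v]["tab"]); tm&=abs(P[...,2]-104)<5; T=P[tm]; print("tab",T.mean(0).round(1),T[:,0].min(),T[:,0].max())
E
```

```text
t: 19.02
ee_pos: [500.3, -318.7, 55.2]
orientation: [3.135, 0.197, 0.001]
ft_force: [0.4, -0.5, -0.0]
width: 72.8
grasp_force: 0.0
t 20.52 tcp [391.9 100.1 165.3] yaw 0.1271 z-axis [ 0.001  0.    -1.   ] F [ 0.2 -0.4  0.2] w 87.9 g 0.0
need mm [ 125.9 -132.     5.4]
need rot [ 0.     -0.0006  0.0021]
top pile [ 500.8 -319.3] 75.2 0.1313 [149.2  49.9]
side pile [ 516.3 -312.4] 73.6 0.1982 [76.6 43.2]
top lid [616.5 258.9] n 7364 long axis [-0.1085  0.9941] [161.9 242. ] 101.70855877070463
((614.1763916015625, 260.48138427734375), (171.10585021972656, 244.61627197265625), 7.600437164306641)
tab [511.  245.8 103.7] 484.31693472599073 538.1734128223587
side lid [614.4 275.7] n 6496 long axis [-0.1002  0.995 ] [159.1 239.9] 100.5746410095235
((612.2830810546875, 265.90142822265625), (168.18316650390625, 245.77369689941406), 7.724579811096191)
tab [509.2 252.6 102.5] 481.20882808851917 537.4824093951501
```

View pics/crop6.png

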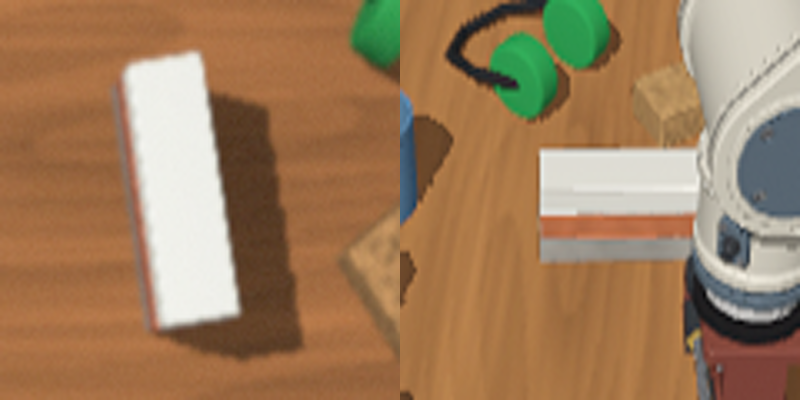

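The crop shows white on brown on grey with edges flush in both views, so the pile is done. Next is the lid tab.

```bash

python3 -m jog '[{"dx":32,"dy":-32,"rz":0.002},{"dx":32,"dy":-32},{"dx":32,"dy":-33},{"dx":30,"dy":-34},{}]' >/dev/null
python3 -m jog '[{"dz":25},{"dz":25},{},{},{}]' >/dev/null
python3 -c "from h import *; to(501.4,247.1,78,0.123)"
```

```text
t 21.45 tcp [492.2 232.6 116. ] yaw 0.1219 z-axis [ 0.001  0.    -1.   ] F [0.5 0.5 0. ] w 87.6 g 0.0
need mm [ 10.9 -13.3  38. ]
need rot [-0.0002 -0.0006 -0.0011]
```

```bash

python3 -m jog '[{"dx":11,"dy":-13.3},{},{"dz":20},{"dz":18},{}]' >/dev/null
python3 -m jog '[{},{},{},{},{}]' 50 
python3 -c "from h import *; to(501.4,247.1,78,0.123)
d=eyes.get_image('side');b=d['img'][290:400,250:400,::-1];cv2.imwrite('pics/tab.png',cv2.resize(b,(750,550),interpolation=2))"
```

```text
t: 22.28
ee_pos: [501.2, 248.3, 78.2]
orientation: [-3.135, -0.194, -0.003]
ft_force: [-0.0, -0.6, -0.6]
width: 58.0
grasp_force: 0.0
t 22.28 tcp [501.2 248.3  78.2] yaw 0.1238 z-axis [ 0.002  0.001 -1.   ] F [-0.  -0.6 -0.6] w 58.0 g 0.0
need mm [0.  1.2 0.2]
need rot [-0.0007 -0.0017  0.0008]
```

View pics/tab.png

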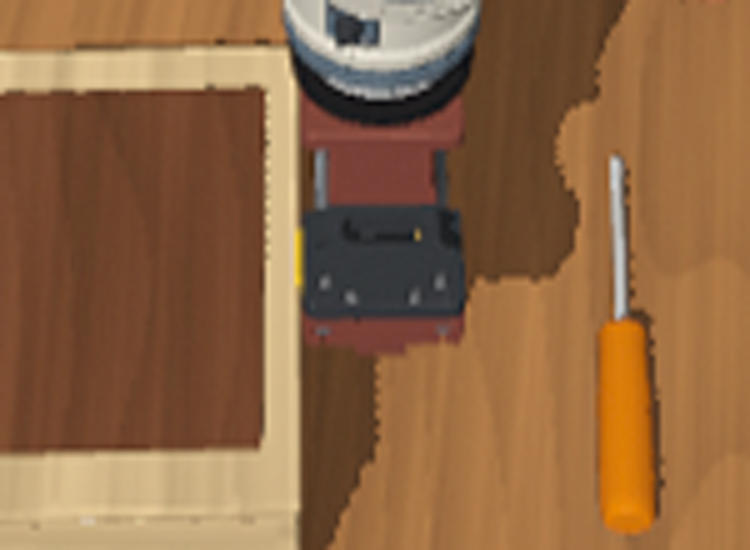

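The view shows the gripper straddling the yellow tab, with yellow visible at about (299,258), next to the lid's front edge and centred. Closing now.

```bash

python3 -m jog '[{},{},{},{},{}]' 20
python3 -m jog '[{},{},{},{},{}]'
python3 -c "from h import *; to(501.4,247.1,78,0.123)"
```

```text
t: 22.75
ee_pos: [500.8, 247.0, 77.3]
orientation: [3.134, 0.196, -0.0]
ft_force: [1.8, -6.2, 1.9]
width: 29.7
grasp_force: 30.0
t: 23.17
ee_pos: [500.8, 247.0, 77.3]
orientation: [3.134, 0.196, -0.0]
ft_force: [1.4, -6.8, 1.9]
width: 30.0
grasp_force: 30.0
t 23.17 tcp [500.8 247.   77.3] yaw 0.1252 z-axis [ 0.    -0.002 -1.   ] F [ 1.4 -6.8  1.9] w 30.0 g 30.0
need mm [ 0.6  0.  -0.7]
need rot [0.0016 0.0001 0.0022]
```

```bash
python3 -c "
import numpy as np
t=np.radians(np.arange(0,61,4));X=-198*np.cos(t)+6.3*np.sin(t);Z=198*np.sin(t)+6.3*np.cos(t)
print(np.c_[np.diff(X),-np.diff(Z)].round(1).tolist())"
```

```text
[[0.9, -13.8], [1.9, -13.7], [2.8, -13.5], [3.8, -13.3], [4.7, -13.0], [5.6, -12.6], [6.5, -12.2], [7.3, -11.7], [8.1, -11.2], [8.9, -10.6], [9.6, -10.0], [10.2, -9.3], [10.9, -8.5], [11.4, -7.8], [12.0, -7.0]]
```

```bash

python3 -m jog '[{"dx":0.9,"dy":1,"dz":-13.8},{"dx":1.9,"dz":-13.7},{"dx":2.8,"dz":-13.5},{"dx":3.8,"dz":-13.3},{}]'
python3 -m jog '[{},{}]'
```

```text
t: 23.58
ee_pos: [510.9, 248.4, 133.3]
orientation: [-3.135, -0.195, -0.002]
ft_force: [1.3, -0.5, -2.1]
width: 29.7
grasp_force: 30.0
t: 23.75
ee_pos: [510.1, 248.3, 131.0]
orientation: [-3.135, -0.195, -0.001]
ft_force: [1.2, -1.0, -1.4]
width: 30.0
grasp_force: 30.0
```

Forces are small and the arc fits; continuing.

```bash

python3 -m jog '[{"dx":4.7,"dz":-13},{"dx":5.6,"dz":-12.6},{"dx":6.5,"dz":-12.2},{"dx":7.3,"dz":-11.7},{}]' | grep force
python3 -m jog '[{"dx":8.1,"dz":-11.2},{"dx":8.9,"dz":-10.6},{"dx":9.6,"dz":-10},{"dx":10.2,"dz":-9.3},{}]' | grep force
python3 -m jog '[{"dx":10.9,"dz":-8.5},{"dx":11.4,"dz":-7.8},{"dx":12,"dz":-7},{},{}]'
python3 -m jog '[{},{},{}]'
cat > lid.py <<'E'
from h import *
to(606,259,246,0.122)
for v in("top","side"):
    d=eyes.get_image(v);P=world(d);hs=cv2.cvtColor(d["img"],cv2.COLOR_RGB2HSV)
    m=(P[...,2]>115)&(P[...,2]<240)&(P[...,0]>560)&(P[...,0]<730)&(P[...,1]>120)&(P[...,1]<400)
    X=P[m]
    for _ in range(6):
        if len(X)<50: break
        c=np.median(X,0) if _==0 else X.mean(0); n=np.linalg.svd(X-X.mean(0),full_matrices=False)[2][2]; n*=np.sign(n[0]+1e-9)
        r=abs((X-X.mean(0))@n); X=X[r<max(2.,1.5*np.median(r))]
    print(v,len(X),"n",n.round(3),"angle",np.degrees(np.arctan2(np.hypot(n[0],n[1]),n[2])).round(2),"rms",r.std().round(2),X.mean(0).round(1))
    cv2.imwrite(f"pics/{v}7.png",d["img"][...,::-1])
E
python3 lid.py
```

```text
ft_force: [-0.9, 1.0, -2.6]
grasp_force: 30.0
ft_force: [-1.3, 3.3, -1.3]
grasp_force: 30.0
t: 25.0
ee_pos: [604.1, 261.1, 244.3]
orientation: [-3.134, -0.194, 0.0]
ft_force: [0.2, 5.5, -1.1]
width: 30.2
grasp_force: 30.0
t: 25.25
ee_pos: [604.0, 261.1, 244.2]
orientation: [-3.133, -0.194, -0.001]
ft_force: [0.3, 5.9, -2.3]
width: 30.2
grasp_force: 30.0
t 25.25 tcp [604.  261.1 244.2] yaw 0.1238 z-axis [ 0.001  0.002 -1.   ] F [ 0.3  5.9 -2.3] w 30.2 g 30.0
need mm [ 1.7  2.3 -1.8]
need rot [-0.002  -0.0009  0.0018]
top 529 n [0.837 0.077 0.541] angle 57.23 rms 0.5 [670.7 188.8 173.9]
side 1489 n [0.833 0.127 0.538] angle 57.46 rms 0.49 [655.2 312.2 168.1]
```

View pics/side7.png

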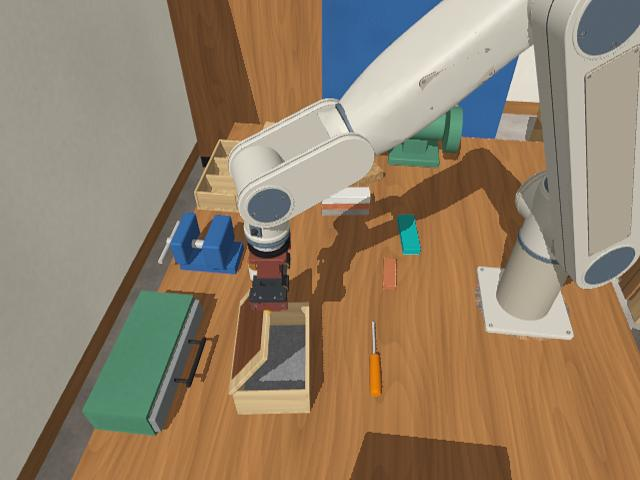

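The side view shows the lid held open at about (255,345) with the case interior visible, and the pile at (345,200) is undisturbed. The plane fits give 57.3°, so I'll check the fit's bias on the shut lid.

```bash
python3 - <<'E'
from h import *
for v in("top","side"):
    d=dict(np.load(v+"0.npz"));P=world(d)
    m=(abs(P[...,2]-101)<5)&(P[...,0]>545)&(P[...,0]<690)&(P[...,1]>160)&(P[...,1]<360)
    X=P[m];n=np.linalg.svd(X-X.mean(0),full_matrices=False)[2][2];n*=np.sign(n[2]);a=np.array([.993,.12,0])
    print(v,"shut tilt deg",np.degrees(np.arctan2(n@a,n[2])).round(2),n.round(4))
    b=(abs(P[...,2])<6)&(P[...,0]>300)&(P[...,0]<480)&(abs(P[...,1])<200);X=P[b];n=np.linalg.svd(X-X.mean(0),full_matrices=False)[2][2];n*=np.sign(n[2]);print("bench",n.round(4))
    # now: direct fit of open lid, side strips, slope in (case x, z)
    d=eyes.get_image(v);P=world(d)
    h=np.array([697.,270.]);ax=np.array([.9926,.1217]);ay=np.array([-.1217,.9926])
    q=P[...,:2]-h; u=q@ax;w=q@ay;z=P[...,2]-90
    m=(z>20)&(z<150)&(u>-110)&(u<20)&(abs(w)<122)&(abs(w)>30)
    for s in(-1,1):
        k=m&(w*s>0)
        if k.sum()<100: continue
        U,Z=u[k],z[k]; g=np.ones(len(U),bool)
        for _ in range(8):
            p=np.polyfit(Z[g],U[g],1); r=U-np.polyval(p,Z); g=abs(r)<max(2,1.5*np.median(abs(r[g])))
        print(v,"side",s,g.sum(),len(U),"angle",np.degrees(np.arctan2(1,-p[0])).round(2),"u at hinge height",p[1].round(1),r[g].std().round(2))
E
```

```text
top shut tilt deg -0.09 [-0.0013 -0.0013  1.    ]
bench [3.e-04 1.e-04 1.e+00]
top side -1 519 837 angle 57.1 u at hinge height 18.9 1.04
side shut tilt deg 0.18 [ 0.0033 -0.0017  1.    ]
bench [ 3.e-04 -7.e-04  1.e+00]
side side -1 200 230 angle 58.33 u at hinge height 14.4 0.85
side side 1 832 1327 angle 57.14 u at hinge height 14.4 1.05
```

```bash

python3 -m jog '[{"dx":4,"dy":-0.5,"dz":-2.5},{"dx":4,"dy":-0.5,"dz":-2.3},{},{},{}]'
cat > ang.py <<'E'
from h import *
for v in("top","side"):
    d=eyes.get_image(v);P=world(d)
    h=np.array([697.,270.]);ax=np.array([.9926,.1217]);ay=np.array([-.1217,.9926])
    q=P[...,:2]-h; u=q@ax;w=q@ay;z=P[...,2]-90
    m=(z>20)&(z<138)&(u>-110)&(u<20)&(abs(w)<118)&(abs(w)>35)
    for s in(-1,1):
        k=m&(w*s>0)
        if k.sum()<100: continue
        U,Z=u[k],z[k]; g=np.ones(len(U),bool)
        for _ in range(8):
            p=np.polyfit(Z[g],U[g],1); r=U-np.polyval(p,Z); g=abs(r)<max(2,1.5*np.median(abs(r[g])))
        q=np.polyfit(U[g],Z[g],1)
        print(v,s,g.sum(),"angle",np.degrees(np.arctan2(1,-p[0])).round(2),np.degrees(np.arctan(-q[0])).round(2),p[1].round(1),"z range",np.percentile(Z[g],[2,98]).round(0))
    cv2.imwrite(f"pics/{v}8.png",d["img"][...,::-1])
a=cv2.imread("pics/top8.png")[130:270,90:270]; b=cv2.imread("pics/side8.png")[240:420,210:350]
cv2.imwrite("pics/crop8.png",np.hstack([cv2.resize(a,(400,311),interpolation=2),cv2.resize(b,(400,311),interpolation=2)]))
E
python3 ang.py; python3 lid.py
```

```text
t: 25.87
ee_pos: [611.7, 262.2, 248.6]
orientation: [-3.135, -0.194, 0.003]
ft_force: [3.6, 5.2, -11.5]
width: 29.7
grasp_force: 30.0
top -1 353 angle 60.13 60.07 17.9 z range [ 26. 136.]
side -1 112 angle 61.18 61.0 13.8 z range [21. 70.]
side 1 634 angle 60.66 60.62 12.7 z range [ 23. 133.]
t 25.97 tcp [611.8 262.1 248.6] yaw 0.1237 z-axis [-0.002  0.    -1.   ] F [  3.2   4.8 -11.2] w 30.0 g 30.0
need mm [-6.1  2.4  2.6]
need rot [-0.0003  0.0016  0.0017]
top 413 n [0.859 0.084 0.505] angle 59.7 rms 0.47 [673.3 188.5 177.6]
side 1308 n [0.856 0.133 0.5  ] angle 60.01 rms 0.47 [657.2 316.3 171.2]
```

View pics/crop8.png

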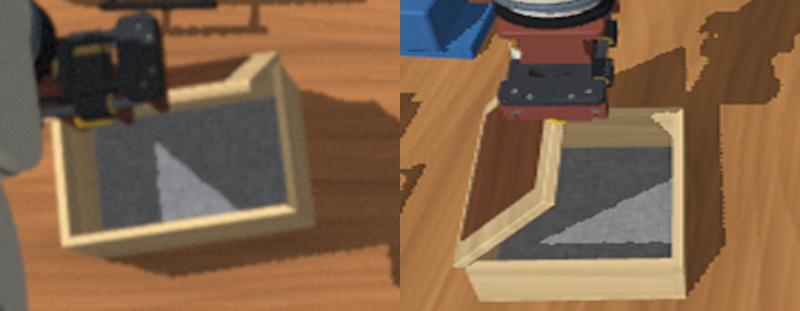

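The crop shows the lid open with the gripper holding the tab at about (555,120). Both cameras fit about 60°. I'll relieve the radial pull slightly, then recheck.

```bash

python3 -m jog '[{"dx":0.4,"dy":-0.7,"dz":0.8},{},{},{},{}]'
python3 -m jog '[{},{},{},{},{}]'
python3 ang.py; python3 lid.py
python3 -c "
from h import *
d=eyes.get_image('top');print(zmeas(d,(500,-318),75,tol=4))"
```

```text
t: 26.48
ee_pos: [612.5, 262.3, 249.0]
orientation: [3.135, 0.194, -0.001]
ft_force: [1.8, -0.1, -8.9]
width: 30.0
grasp_force: 30.0
t: 26.9
ee_pos: [612.8, 262.4, 249.1]
orientation: [3.135, 0.194, 0.0]
ft_force: [2.7, -1.3, -13.2]
width: 29.8
grasp_force: 30.0
top -1 342 angle 60.5 60.43 17.8 z range [ 25. 135.]
side -1 116 angle 61.03 60.8 14.2 z range [21. 73.]
side 1 618 angle 61.05 61.02 12.6 z range [ 22. 133.]
t 27.0 tcp [612.8 262.4 249.1] yaw 0.1238 z-axis [ 0. -0. -1.] F [  4.1  -1.4 -14.4] w 29.7 g 30.0
need mm [-7.1  2.5  3.1]
need rot [0.0005 0.     0.0018]
top 385 n [0.861 0.086 0.502] angle 59.9 rms 0.47 [673.6 189.2 177.7]
side 1277 n [0.859 0.133 0.495] angle 60.35 rms 0.47 [657.6 316.6 171.6]
(array([ 500.5, -319.2]), 75.0, 0.1311, array([147.3,  49.8]))
```

```bash

python3 -m jog '[{"dx":0.2,"dz":1.8},{},{},{},{}]'
python3 -m jog '[{},{},{},{},{}]'
python3 -m jog '[{},{},{},{},{}]'
python3 ang.py; python3 lid.py
```

```text
t: 27.57
ee_pos: [612.8, 262.4, 249.1]
orientation: [3.135, 0.194, 0.001]
ft_force: [-1.9, -5.1, -2.8]
width: 30.2
grasp_force: 30.0
t: 27.98
ee_pos: [612.8, 262.4, 249.1]
orientation: [3.135, 0.194, 0.001]
ft_force: [-0.5, -5.3, -2.4]
width: 29.8
grasp_force: 30.0
t: 28.4
ee_pos: [612.8, 262.4, 249.1]
orientation: [3.135, 0.194, 0.001]
ft_force: [-1.9, -5.6, -2.6]
width: 30.1
grasp_force: 30.0
top -1 348 angle 60.56 60.49 17.6 z range [ 25. 135.]
side -1 114 angle 61.22 61.06 14.0 z range [21. 70.]
side 1 617 angle 61.19 61.16 12.4 z range [ 22. 133.]
t 28.5 tcp [612.8 262.4 249.1] yaw 0.1237 z-axis [ 0.001 -0.    -1.   ] F [-1.7 -5.1 -2.7] w 30.1 g 30.0
need mm [-7.2  2.5  3.1]
need rot [ 0.0003 -0.0005  0.0017]
top 392 n [0.861 0.084 0.501] angle 59.95 rms 0.49 [673.5 188.9 177.9]
side 1271 n [0.859 0.134 0.495] angle 60.35 rms 0.47 [657.7 317.  171.2]
```

Stable at about 60.3°, forces are low, and the pose is no longer drifting. Handing in.

```bash
python3 -c "
from workcell import ticket; print(ticket.close_job())"
```

```text
the job is handed in; nothing more can be done
None
```

The job is handed in at about 28.5 s of the 72 s: the brown and then the white stone sit on the grey with edges within about 2 mm in the top view, and the arm is holding the lid by its yellow tab at 60–61° by the camera fits, with low, steady forces.

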